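Load the slanted label dispenser and hang its keeper

TASK

Load the label dispenser: slide the white roll up off its storage post and put it fully home on the dispenser's slanted peg. Then hang the steel keeper by its eye on the same peg, flat against the roll, with its red grip pointing down the slope, and let go. Leave the yellow roll and everything else where they are.

Things in the scene. Friction and masses are not known exactly. Their poses are not given: they have to be found in the camera images.
- label_peg: Round steel peg, 16 mm thick, 50 mm long, fixed on the slanted aluminium face of the grey label dispenser. Origin: centre of the peg's root on the seat, a black boss (44 mm across) 6 mm above the face, 87 mm above the bench. z: out along the peg, 28 degrees from vertical, leaning to the robot's side; x: up the slope, away from the robot; y: level, along the face
- peg_tip (a point): End of the dispenser's peg, 50 mm along +z from the origin of label_peg; the last 9 mm taper to 7 mm across. The face round the peg (118 mm along the slope, 112 mm wide, centred on it) is flat and clear: nothing else rises above it; a feed roller lies below its lower edge, near the bench
- white_roll: White wound roll with a cardboard core: a ring of 60 mm outer diameter, 26 mm bore and 26 mm height, about 0.09 kg, loose on one of the two posts. Origin: centre of its underside; z is its axis
- yellow_roll: Yellow roll of the same size on the other post; leave it alone. Origin: centre of its underside
- post_a: Fixed storage post: black foot 80 mm across and 11 mm high, a shoulder 40 mm across up to 22 mm on which the roll's underside rests, and an upright steel post 16 mm thick up to 67 mm, ending 19 mm above the roll's top. Origin: centre of the foot's underside on the bench. Carries the white roll
- post_b: The other storage post, same as post_a; carries the yellow roll
- keeper: Steel keeper plate, 102 x 52 x 6 mm, 0.1 kg, lying loose: a disc 52 mm across with a 20 mm hole (the eye), and an arm 22 mm wide along -x to 76 mm from the eye's centre, with a red grip block on it. Origin: centre of the eye, underside; z: the eye's axis, up on the grip's side. Hung properly, its axes match label_peg's, its origin 26 mm up the peg
- keeper_grip (a point): Centre of the red grip block, 55 mm from the eye's centre along the keeper's -x and 21 mm above its underside. The block is 30 mm long (keeper x), 12 mm thick (keeper y) and rises from 6 to 36 mm above the underside
- timer: White bench timer, 62 x 64 x 20 mm, a loose bystander. Origin: centre of its underside
- petri: White petri dish, 89 mm across, 15 mm high, a loose bystander. Origin: centre of its underside
- marker: White marker pen with a red cap, lying, 128 mm long, 15 mm high, a loose bystander. Origin: centre of its underside

How it is judged:
On the way, in this order (a step that is already met when the one before it is completed fails the run):
1. the white roll is lifted clear of the posts (its underside over 70 mm above the bench) (height (world z) of white_roll above 0.07 m), for 0.1 s.
2. the white roll is fully home on the slanted peg (x of white_roll in the frame of label_peg between -0.008 and 0.008 m and y of white_roll in the frame of label_peg between -0.008 and 0.008 m and z of white_roll in the frame of label_peg between -0.004 and 0.005 m and angle between the z axis of white_roll and the z axis of label_peg, either way round below 0.15 rad), for 0.2 s.
3. the keeper hangs by its eye on the peg against the roll (all of step 2 and x of keeper in the frame of label_peg between -0.006 and 0.006 m and y of keeper in the frame of label_peg between -0.006 and 0.006 m and z of keeper in the frame of label_peg between 0.021 and 0.034 m and angle between the z axis of keeper and the z axis of label_peg, either way round below 0.15 rad and x of keeper_grip in the frame of label_peg below -0.028 m), for 0.2 s.
At the end, for the whole second after the job is handed in: White roll on the slanted peg: within 5 mm of the seat, centred within 8 mm. Keeper over it, by its eye: underside 21 to 34 mm from the seat, centred within 6 mm, grip at least 28 mm down the slope. Both square to the peg within 0.15 rad and at rest (all of step 3 and linear speed of each of white_roll, keeper below 0.02 m/s); the robot touches nothing.
It fails at once if the yellow roll is moved more than 40 mm (distance of yellow_roll from where it was at the start of the episode above 0.04 m).
It fails at once if the timer is moved more than 40 mm (distance of timer from where it was at the start of the episode above 0.04 m).
It fails at once if the petri is moved more than 40 mm (distance of petri from where it was at the start of the episode above 0.04 m).
It fails at once if the marker is moved more than 40 mm (distance of marker from where it was at the start of the episode above 0.04 m).
It also fails if it takes over 54 s, if anything falls off the work surface, if the arm or the gripper's body presses on something with over 40 N, if the wrist force passes 120 N, or if a joint passes its speed limit or range.

ROBOT

A 6-joint arm with a two-finger parallel gripper is mounted at the origin on a cart in front of the work surface, level with it; the furniture and walls round the work are solid. World frame = base frame: x ahead of the robot, y to its left, z up, the work surface at z = 0. Lengths are in m, angles in rad, forces in N, time in s.
With the tool pointing down it reaches from about 0.375 to 0.975 m from the base axis. Payload 3.8 kg.
Tool frame: the origin (TCP) lies on the mounting face of the last link; the fingertips stand 173 mm ahead of it and the grasp point (between the pads) lies 155 mm ahead of it (bot.hold_point_z is the distance from the TCP to the grasp point, in m); z points along the fingers, y is the line along which they close (so a half turn about z gives the same grasp; the last joint's range is limited). The gripper opens to 85 mm and grips with 20 to 120 N. Pads are 22 mm wide; open, the fingers measure 114 mm over their backs; the gripper's body (76 mm by 85 mm) begins 54 mm behind the grasp point. The pads swing forward as they close: fully open they stand 13 mm farther back than shut.
Start: joints at [1.262, 0.264, 1.604, -0, 1.274, -0.037], TCP at [0.181, 0.65, 0.405] pointing down, gripper open.
Joint ranges: [-2.63, 2.63], [-0.94, 2.18], [0.31, 2.57], [-1.31, 4.45], [0, 2.66], [-2.55, 2.55]. Speed limits (rad/s): [2.57, 2.57, 3.14, 3.14, 3.14, 3.14].

INTERFACE

Orientations are given as a rotation vector (axis times angle).
In Python, from workcell import bot, optics gives the robot as it stands.
- The arm moves only by the shell command python3 -m jog 'ROWS' [OPENING] [FORCE]. ROWS is JSON, a list of rows, each an object of numbers: "dx", "dy", "dz": the shift along the tool's x, y, z in mm; "ax", "ay", "az": the turn, a rotation vector about the tool's x, y, z in degrees. A call has 1 to 20 rows; each row shifts and turns the commanded pose from where the row before left it, along the tool's axes as they then stand; what a row does not reach is not made up. A row lasts 1/12 s, in which the tool goes at most 41.7 mm and 7.16 degrees, less where a joint would pass 70% of its speed; a pose out of reach is approached as far as the arm can. A call with a gripper value outside its range is refused whole. OPENING is the opening, from 0 (shut) to 1 (fully open), set as the call begins (- or left out, the last holds). The fingers move at their own pace and stop on an object; FORCE is the grip in N (left out, the last holds). Time passes only in rows, so rows that do not move let the fingers close. It gives the time, the measured TCP pose, the force, the opening and the grip force at its end, in the units of the state.
- bot.read_state(): the state, without advancing time (a new reading comes with each control period).
- optics.read_camera(name): name is "side" or "top" or "wrist"; returns a dict with "img" (384x512x3 uint8, red, green, blue), "vertical_fov" (degrees; the focal length in pixels is half the picture's height over the tangent of half this angle, whatever the lens; pixels are square), "cx", "cy" (the principal point, pixels), "R" (3x3) and "t" (3): a world point X has camera coordinates R X + t; the wrist camera has in their place "tool_from_camera" (4x4, takes a point from camera to tool coordinates, whose origin is the TCP and whose axes are the flange's). Camera axes: x right, y down, z forward; pixel columns grow to the right and rows downward; lengths in m; the calibration is good to about 2 mm. The wrist camera is an equidistant fisheye: a pixel r from the principal point sees the ray r / f radians off the axis. A picture is of the moment at which its call begins: read the wrist's pose just before it. There is no depth.
- bot.finish_job(): hands the job in; it is judged then, once.
The state is a dict: "time": time; "q": joint angles; "joint_vel": joint speeds; "joint_torque": joint torques, N m; "tool_pos": TCP position; "tcp_rot": TCP orientation; "wrist_force": force on the tool from outside, world axes, zero at the start; "torque": the same for the moment, N m; "width": opening from 0.0 (shut) to 1.0 (fully open); "grip_force": force on a finger pad.
Only numpy, scipy, OpenCV 4.12 (cv2) and the standard library are available. Lean on these libraries where they do the work, as an engineer would, in place of code of your own. Each camera call takes 0.05 s, during which the arm holds its last target. There are 200 camera calls.

## Working session

There is one attempt and no reset: what is moved stays moved. The work goes in short steps, Python scripts to look and compute and a shell command to move; the robot and the scene stay as the last step left them, time stands still between calls to the robot, and variables do not carry over. Pictures are saved under pics/ and viewed, at most 10 in all, crops included, and the job is handed in when it is done.

```bash
ls; mkdir -p pics
python3 - <<'E'
from workcell import bot, optics
import cv2,numpy as np,pickle
print(bot.read_state(), bot.hold_point_z)
D={}
for n in ("side","top","wrist"):
    D[n]=optics.read_camera(n); d=D[n]
    print(n,{k:np.round(v,4).tolist() for k,v in d.items() if k!="img"})
    cv2.imwrite(f"pics/{n}0.png",d["img"][...,::-1])
pickle.dump(D,open("d0.pkl","wb"))
im=np.hstack([D["side"]["img"],D["top"]["img"]])
E
```

```text
pics
{'time': 0.0, 'q': array([ 1.26209029e+00,  2.64754794e-01,  1.60542214e+00,  9.75304041e-07,
        1.27367199e+00, -3.69162532e-02]), 'joint_vel': array([-0.00079707,  0.00049252,  0.00077339,  0.00034492, -0.00042494,
       -0.00082288]), 'joint_torque': array([-2.34237588e-03, -5.15111482e+01, -3.67310071e+01, -3.50154605e-04,
        1.31124005e-02,  1.71231835e-05]), 'tool_pos': array([0.18111201, 0.64988017, 0.40333447]), 'tcp_rot': array([-0.42556107, -3.11224142,  0.00349067]), 'wrist_force': array([0.29764852, 0.19524166, 0.65879705]), 'torque': array([0.00163345, 0.03357882, 0.04498066]), 'grip_force': 0.0, 'width': 0.9993910711126568} 0.1547
side {'vertical_fov': 48.8769, 'cx': 252.3069, 'cy': 184.821, 'R': [[-0.9749, 0.221, 0.0254], [0.0884, 0.4896, -0.8674], [-0.2042, -0.8435, -0.4969]], 't': [0.5225, 0.0559, 1.4985]}
top {'vertical_fov': 49.717, 'cx': 260.2617, 'cy': 187.2187, 'R': [[0.085, -0.9964, 0.0037], [-0.9743, -0.0839, -0.209], [0.2086, 0.0142, -0.9779]], 't': [-0.0554, 0.5662, 1.0711]}
wrist {'vertical_fov': 65.7065, 'cx': 257.7728, 'cy': 189.5268, 'tool_from_camera': [[-0.001, -0.9666, -0.2564, 0.0644], [1.0, -0.0009, -0.0003, 0.0004], [0.0, -0.2564, 0.9666, 0.0307], [0.0, 0.0, 0.0, 1.0]]}
```

View pics/side0.png

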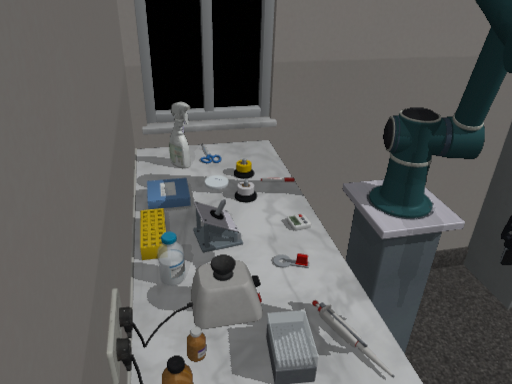

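View pics/top0.png

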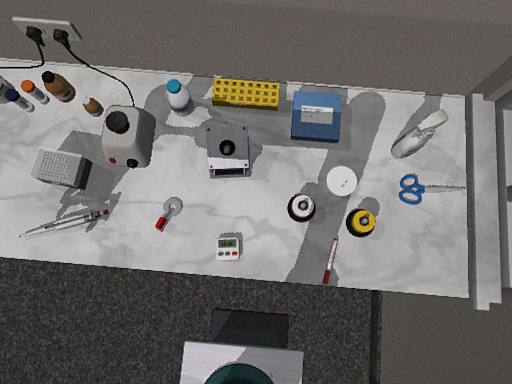

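The side view shows the dispenser near (218,220), the white roll at (246,190), the yellow roll at (244,168) and the keeper eye at (284,261). In the top view they are at (228,150), (302,206), (361,222) and (173,205), with the keeper grip at (160,225). I'll zoom in on these.

```bash
cat > h.py <<'E'
import numpy as np,cv2
from scipy.spatial.transform import Rotation as Ro
def foc(d): return d["img"].shape[0]/2/np.tan(np.radians(d["vertical_fov"])/2)
def pose(s):
    T=np.eye(4);T[:3,:3]=Ro.from_rotvec(s["tcp_rot"]).as_matrix();T[:3,3]=s["tool_pos"];return T
def ray(d,uv,T=None):
    """origin, direction in world; T=tool pose for the wrist"""
    f=foc(d);p=(np.array(uv,float)-[d["cx"],d["cy"]])/f
    if T is None:
        R=np.array(d["R"]);return -R.T@d["t"],R.T@np.array([*p,1])
    r=np.hypot(*p);v=np.array([*(p*np.sinc(r/np.pi)),np.cos(r)])
    W=T@np.array(d["tool_from_camera"]);return W[:3,3],W[:3,:3]@v
def plane(d,uv,z,T=None):
    o,v=ray(d,uv,T);return o+v*(z-o[2])/v[2]
def cross(*rays):
    A=0;b=0
    for o,v in rays:
        v=v/np.linalg.norm(v);P=np.eye(3)-np.outer(v,v);A=A+P;b=b+P@o
    X=np.linalg.solve(A,b);return X,[np.linalg.norm(np.cross(X-o,v/np.linalg.norm(v))) for o,v in rays]
def proj(d,X,T=None):
    f=foc(d)
    if T is None: c=np.array(d["R"])@X+d["t"];return f*c[:2]/c[2]+[d["cx"],d["cy"]]
    W=T@np.array(d["tool_from_camera"]);c=W[:3,:3].T@(X-W[:3,3])
    r=np.hypot(c[0],c[1]);return f*np.arctan2(r,c[2])*c[:2]/r+[d["cx"],d["cy"]]
E
python3 - <<'E'
import pickle,cv2,numpy as np
D=pickle.load(open("d0.pkl","rb"))
def c(n,u,v,w=50,h=40,s=5):
    i=D[n]["img"][v:v+h,u:u+w,::-1];return cv2.resize(i,None,fx=s,fy=s,interpolation=cv2.INTER_CUBIC)
a=np.hstack([c("top",200,118,53,64),c("top",280,180,53,64),c("top",150,185,53,64)])
b=np.hstack([c("side",192,195,53,56),c("side",225,155,53,56),c("side",265,235,53,56)])
cv2.imwrite("pics/z0.png",np.vstack([a,b])[:600])
E
```

```text
(no output)
```

View pics/z0.png

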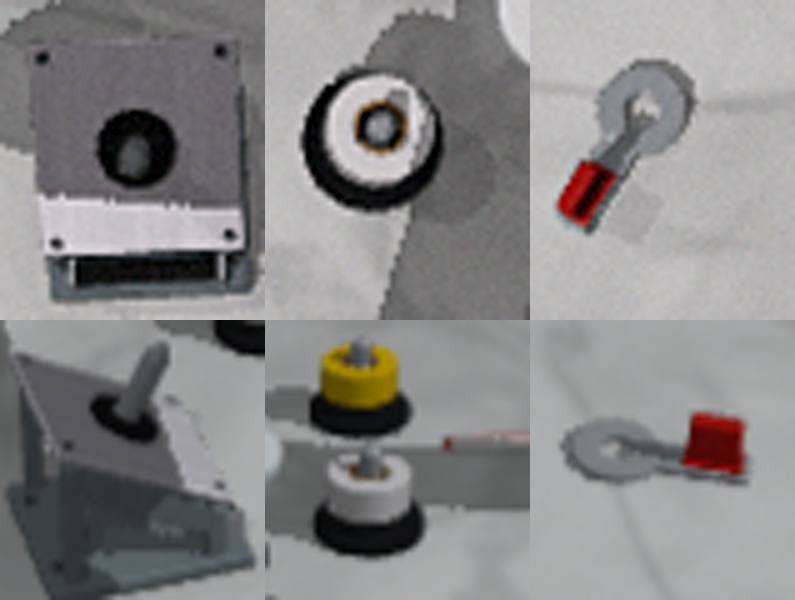

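The crops show the peg (tip at top pixel ≈(226.6,150), boss centre ≈(227.4,147.6)), the white roll's post tip at top (303.4,205), and the keeper with a disc centre at top (173,205.6) and the red grip near (161,224). Next I'll compute positions.

Run:
```python
import pickle
from h import *
D=pickle.load(open("d0.pkl","rb"));t,s=D["top"],D["side"]
np.set_printoptions(precision=4,suppress=True)
print("post tip",plane(t,(303.4,205),.067),cross(ray(t,(303.4,205)),ray(s,(246,180.4))))
print("peg root",plane(t,(227.4,147.6),.087),cross(ray(t,(227.4,147.6)),ray(s,(217,214.2))))
ztip=.087+.05*np.cos(np.radians(28))
print("peg tip",ztip,plane(t,(226.6,150.3),ztip),cross(ray(t,(226.6,150.3)),ray(s,(223.6,200.4))))
print("keeper eye",plane(t,(173,205.6),.003),plane(s,(282,260.8),.003))
# screws: face-plane at boss z -6mm
for z,pts in ((None,[(42,58),(220,50),(56,243),(230,235)]),):
    P=[]
    for i,(x,y) in enumerate(pts):
        uv=(200+x/5,118+y/5); P.append(uv)
r=plane(t,(227.4,147.6),.087);n0=np.array([-np.sin(.4887),0,np.cos(.4887)])
yaw=0
for k in range(5):
    n=Ro.from_euler('z',yaw).apply(n0);S=[]
    for uv in P:
        o,v=ray(t,uv);S.append(o+v*(n@(r-.006*n-o))/(n@v))
    S=np.array(S);e=(S[0]-S[1]+S[2]-S[3]);yaw=np.arctan2(-e[0],e[1])
print("yaw",np.degrees(yaw),S,S.mean(0))
for n,d in (("top",t),("side",s)):
    hsv=cv2.cvtColor(d["img"],cv2.COLOR_RGB2HSV)
    m=((hsv[...,0]<8)|(hsv[...,0]>172))&(hsv[...,1]>150)&(hsv[...,2]>70)
    N,L,st,c=cv2.connectedComponentsWithStats(m.astype(np.uint8))
    print(n,[(c[i].round(1),st[i,4]) for i in range(1,N) if st[i,4]>25])
print("grip",plane(t,(161,224),.03),plane(s,(301.7,258.5),.02))
```

```text
post tip [ 0.5286 -0.1267  0.067 ] (array([ 0.5302, -0.1273,  0.064 ]), [np.float64(0.0010411084101914442), np.float64(0.0010411084101913748)])
peg root [0.6652 0.091  0.087 ] (array([0.6657, 0.0914, 0.0843]), [np.float64(0.0002624448862059177), np.float64(0.00026244488620560095)])
peg tip 0.13114737964294634 [0.6441 0.0877 0.1311] (array([0.645 , 0.0881, 0.1277]), [np.float64(0.0001042580981456564), np.float64(0.0001042580981455979)])
keeper eye [0.5066 0.2364 0.003 ] [0.504  0.2383 0.003 ]
yaw 7.662655609387418 [[0.7055 0.1453 0.1053]
 [0.7183 0.0501 0.1053]
 [0.6159 0.1332 0.0572]
 [0.6287 0.0378 0.0572]] [0.6671 0.0916 0.0813]
top [(array([160.3, 222.9]), np.int32(62)), (array([325.9, 276.7]), np.int32(59))]
side [(array([301.5, 259.4]), np.int32(108))]
grip [0.4489 0.2566 0.03  ] [0.4539 0.2587 0.02  ]
```

Everything cross-checks: the peg root is ≈(0.665,0.091,0.087) with a yaw of 7.7°, the roll post is ≈(0.529,−0.127) and the keeper eye is ≈(0.506,0.237) with its arm towards 161°. I'll add a move calculator and go to a hover over the roll.

```bash
cat >> h.py <<'E'
from scipy.linalg import logm,expm
PEG_ROOT=np.array([.665,.091,.087]);PEG_YAW=np.radians(7.7)
def pegT():
    T=np.eye(4);T[:3,:3]=Ro.from_euler('ZY',[PEG_YAW,-np.radians(28)]).as_matrix();T[:3,3]=PEG_ROOT;return T
FLIP=np.diag([-1.,1,-1])
def down(yaw): return Ro.from_euler('z',yaw).as_matrix()@FLIP
def target(R,grasp,hz=.1547):
    T=np.eye(4);T[:3,:3]=R;T[:3,3]=np.array(grasp)-hz*R[:,2];return T
def rows(cur,tgt,n=None):
    """n equal rows: constant twist from cur to tgt"""
    M=np.linalg.inv(cur)@tgt;w=Ro.from_matrix(M[:3,:3]).as_rotvec()
    k=max(np.linalg.norm(M[:3,3])/.0400,np.degrees(np.linalg.norm(w))/7)
    n=n or int(np.ceil(k));S=expm(np.real(logm(M))/n)
    print(n,"rows of d",(S[:3,3]*1000).round(2),"a",np.degrees(w/n).round(3))
E
python3 - <<'E'
from h import *
from workcell import bot
rows(pose(bot.read_state()),target(down(0),[.529,-.127,.155]),24)
E
```

```text
24 rows of d [-18.98 -30.09   3.94] a [-0.004 -0.001 -0.649]
```

```bash
R='' ; python3 -m jog '[{"dx":-19,"dy":-30.1,"dz":3.9,"az":-0.65},{"dx":-19,"dy":-30.1,"dz":3.9,"az":-0.65},{"dx":-19,"dy":-30.1,"dz":3.9,"az":-0.65},{"dx":-19,"dy":-30.1,"dz":3.9,"az":-0.65},{"dx":-19,"dy":-30.1,"dz":3.9,"az":-0.65},{"dx":-19,"dy":-30.1,"dz":3.9,"az":-0.65},{"dx":-19,"dy":-30.1,"dz":3.9,"az":-0.65},{"dx":-19,"dy":-30.1,"dz":3.9,"az":-0.65},{"dx":-19,"dy":-30.1,"dz":3.9,"az":-0.65},{"dx":-19,"dy":-30.1,"dz":3.9,"az":-0.65},{"dx":-19,"dy":-30.1,"dz":3.9,"az":-0.65},{"dx":-19,"dy":-30.1,"dz":3.9,"az":-0.65},{"dx":-19,"dy":-30.1,"dz":3.9,"az":-0.65},{"dx":-19,"dy":-30.1,"dz":3.9,"az":-0.65},{"dx":-19,"dy":-30.1,"dz":3.9,"az":-0.65},{"dx":-19,"dy":-30.1,"dz":3.9,"az":-0.65},{"dx":-19,"dy":-30.1,"dz":3.9,"az":-0.65},{"dx":-19,"dy":-30.1,"dz":3.9,"az":-0.65},{"dx":-19,"dy":-30.1,"dz":3.9,"az":-0.65},{"dx":-19,"dy":-30.1,"dz":3.9,"az":-0.65}]' && python3 -m jog '[{"dx":-19,"dy":-30.1,"dz":3.9,"az":-0.65},{"dx":-19,"dy":-30.1,"dz":3.9,"az":-0.65},{"dx":-19,"dy":-30.1,"dz":3.9,"az":-0.65},{"dx":-19,"dy":-30.1,"dz":3.9,"az":-0.65},{"dx":0},{"dx":0}]'
python3 - <<'E'
from h import *
from workcell import bot,optics
s=bot.read_state();d=optics.read_camera("wrist");T=pose(s)
np.set_printoptions(precision=4,suppress=True)
im=d["img"];cv2.imwrite("pics/w1.png",im[...,::-1])
print(T); print("expected post tip px",proj(d,np.array([.529,-.127,.067]),T),"bore top",proj(d,np.array([.529,-.127,.048]),T))
E
```

```text
[[-0.9633  0.2685 -0.0006  0.1811]
 [ 0.2685  0.9633 -0.0017  0.65  ]
 [ 0.0001 -0.0018 -1.      0.4036]
 [ 0.      0.      0.      1.    ]]
expected post tip px [  6.6073 385.2075] bore top [ 10.0511 380.6907]invalid input
```

View pics/w1.png

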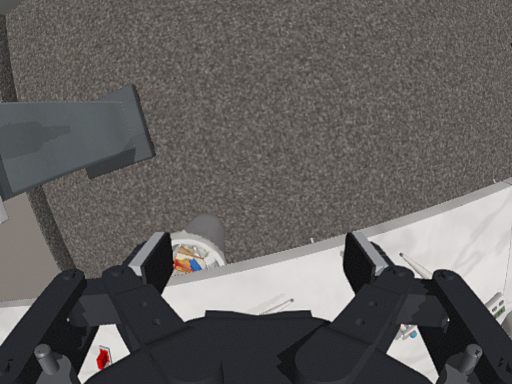

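The arm didn't move, because the move was refused ("invalid input"). The picture shows only floor and bench edge. I'll try a plain call by itself.

```bash
python3 -m jog '[{"dx":-19,"dy":-30.1,"dz":3.9,"ax":0,"ay":0,"az":-0.65}]'
```

```text
time: 0.28
tool_pos: [0.1904, 0.6195, 0.4006]
tcp_rot: [-0.404, -3.114, -0.006]
wrist_force: [0.5, 0.4, 1.0]
width: 0.998
grip_force: 0.0
```

```bash
python3 -m jog '[{"dx":-19,"dy":-30.1,"dz":3.9,"az":-0.65},{"dx":-19,"dy":-30.1,"dz":3.9,"az":-0.65}]'
```

```text
invalid input
```

All six keys are needed in each row.

```bash
python3 -m jog '[{"dx":-19,"dy":-30.1,"dz":3.9,"ax":0,"ay":0,"az":-0.65},{"dx":-19,"dy":-30.1,"dz":3.9,"ax":0,"ay":0,"az":-0.65},{"dx":-19,"dy":-30.1,"dz":3.9,"ax":0,"ay":0,"az":-0.65},{"dx":-19,"dy":-30.1,"dz":3.9,"ax":0,"ay":0,"az":-0.65},{"dx":-19,"dy":-30.1,"dz":3.9,"ax":0,"ay":0,"az":-0.65},{"dx":-19,"dy":-30.1,"dz":3.9,"ax":0,"ay":0,"az":-0.65},{"dx":-19,"dy":-30.1,"dz":3.9,"ax":0,"ay":0,"az":-0.65},{"dx":-19,"dy":-30.1,"dz":3.9,"ax":0,"ay":0,"az":-0.65},{"dx":-19,"dy":-30.1,"dz":3.9,"ax":0,"ay":0,"az":-0.65},{"dx":-19,"dy":-30.1,"dz":3.9,"ax":0,"ay":0,"az":-0.65},{"dx":-19,"dy":-30.1,"dz":3.9,"ax":0,"ay":0,"az":-0.65},{"dx":-19,"dy":-30.1,"dz":3.9,"ax":0,"ay":0,"az":-0.65},{"dx":-19,"dy":-30.1,"dz":3.9,"ax":0,"ay":0,"az":-0.65},{"dx":-19,"dy":-30.1,"dz":3.9,"ax":0,"ay":0,"az":-0.65},{"dx":-19,"dy":-30.1,"dz":3.9,"ax":0,"ay":0,"az":-0.65},{"dx":-19,"dy":-30.1,"dz":3.9,"ax":0,"ay":0,"az":-0.65},{"dx":-19,"dy":-30.1,"dz":3.9,"ax":0,"ay":0,"az":-0.65},{"dx":-19,"dy":-30.1,"dz":3.9,"ax":0,"ay":0,"az":-0.65},{"dx":-19,"dy":-30.1,"dz":3.9,"ax":0,"ay":0,"az":-0.65},{"dx":-19,"dy":-30.1,"dz":3.9,"ax":0,"ay":0,"az":-0.65}]'
python3 - <<'E'
from h import *
from workcell import bot
rows(pose(bot.read_state()),target(down(0),[.529,-.127,.155]))
E
```

```text
time: 1.95
tool_pos: [0.4752, -0.0371, 0.3226]
tcp_rot: [0.053, 3.141, 0.0]
wrist_force: [0.0, 0.2, 0.8]
width: 0.997
grip_force: 0.0
3 rows of d [-18.61 -29.54   4.32] a [ 0.002  0.006 -0.641]
```

```bash
python3 -m jog '[{"dx":-18.6,"dy":-29.5,"dz":4.3,"ax":0,"ay":0,"az":-0.64},{"dx":-18.6,"dy":-29.5,"dz":4.3,"ax":0,"ay":0,"az":-0.64},{"dx":-18.6,"dy":-29.5,"dz":4.3,"ax":0,"ay":0,"az":-0.64},{"dx":0,"dy":0,"dz":0,"ax":0,"ay":0,"az":0}]'
python3 - <<'E'
from h import *
from workcell import bot,optics
s=bot.read_state();d=optics.read_camera("wrist");T=pose(s)
np.set_printoptions(precision=4,suppress=True)
im=d["img"];cv2.imwrite("pics/w2.png",im[...,::-1])
import pickle;pickle.dump((T,d),open("w2.pkl","wb"))
print(T); print("expected post tip px",proj(d,np.array([.529,-.127,.067]),T),"bore top",proj(d,np.array([.529,-.127,.048]),T))
E
```

```text
time: 2.28
tool_pos: [0.531, -0.1294, 0.3093]
tcp_rot: [0.005, 3.14, -0.004]
wrist_force: [0.4, -0.0, 0.1]
width: 1.002
grip_force: 0.0
[[-1.      0.003   0.0018  0.531 ]
 [ 0.003   1.     -0.0024 -0.1294]
 [-0.0018 -0.0024 -1.      0.3093]
 [ 0.      0.      0.      1.    ]]
expected post tip px [261.6013 197.0055] bore top [261.3537 190.3249]
```

View pics/w2.png

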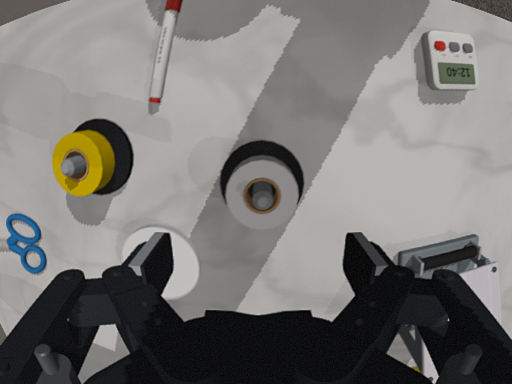

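The wrist view shows the white roll at about (263,193) with its post at (262,195), the yellow roll at left, and the petri dish and marker clear. I'll measure the roll's ring precisely.

Run:
```python
from h import *
import pickle
T,d=pickle.load(open("w2.pkl","rb"));im=d["img"]
np.set_printoptions(precision=4,suppress=True)
hsv=cv2.cvtColor(im,cv2.COLOR_RGB2HSV)
m=((hsv[...,0]>5)&(hsv[...,0]<25)&(hsv[...,1]>90)).astype(np.uint8);m[:, :225]=0;m[:,300:]=0;m[:160]=0;m[230:]=0
p=np.argwhere(m)[:,::-1].astype(np.float32);c,r=cv2.minEnclosingCircle(p);print(len(p),c,r,plane(d,c,.048,T))
# white top face: brighter than sides
g=cv2.cvtColor(im,cv2.COLOR_RGB2GRAY);print(g[193,215:312:3]);print(g[145:240:3,262])
```

```text
387 (261.5921936035156, 195.21788024902344) 17.81403350830078 [ 0.5331 -0.1268  0.048 ]
[107 111  71  27 138 137 138 138 134 117  81  32  21  55  75  73  74  77
  68  34  43  87 128 136 137 135 135 138  30  88 136 177 177]
[ 25  19  17  36  77 122 137 137 137 136 139  78  59  56  56  58  72  79
 102 102 107  88  73 127 137 136 135 139 131 125 127 127]
```

Run:
```python
from h import *
from workcell import bot
rows(pose(bot.read_state()),target(down(0),[.532,-.127,.036]),6)
```

```text
6 rows of d [-0.39  0.08 19.76] a [-0.003 -0.003 -0.034]
```

```bash
python3 -m jog '[{"dx":-0.4,"dy":0,"dz":20,"ax":0,"ay":0,"az":0},{"dx":-0.4,"dy":0,"dz":20,"ax":0,"ay":0,"az":0},{"dx":-0.4,"dy":0,"dz":20,"ax":0,"ay":0,"az":0},{"dx":-0.4,"dy":0,"dz":20,"ax":0,"ay":0,"az":0},{"dx":-0.4,"dy":0,"dz":20,"ax":0,"ay":0,"az":0},{"dx":-0.4,"dy":0,"dz":18.5,"ax":0,"ay":0,"az":0},{"dx":0,"dy":0,"dz":0,"ax":0,"ay":0,"az":0}]' 1
python3 -m jog '[{"dx":0,"dy":0,"dz":0,"ax":0,"ay":0,"az":0},{"dx":0,"dy":0,"dz":0,"ax":0,"ay":0,"az":0},{"dx":0,"dy":0,"dz":0,"ax":0,"ay":0,"az":0},{"dx":0,"dy":0,"dz":0,"ax":0,"ay":0,"az":0},{"dx":0,"dy":0,"dz":0,"ax":0,"ay":0,"az":0},{"dx":0,"dy":0,"dz":0,"ax":0,"ay":0,"az":0}]' 0 45
python3 - <<'E'
from h import *
from workcell import bot
s=bot.read_state();T=pose(s);print(s["tool_pos"]);a=T.copy();a[2,3]+=.14
rows(T,a)
E
```

```text
time: 2.92
tool_pos: [0.5283, -0.1234, 0.1876]
tcp_rot: [0.001, -3.134, -0.004]
wrist_force: [-0.6, -0.2, -0.3]
width: 1.004
grip_force: 0.0
time: 3.42
tool_pos: [0.532, -0.1251, 0.1932]
tcp_rot: [0.0, 3.139, -0.001]
wrist_force: [-1.3, 0.9, 6.7]
width: 0.694
grip_force: 49.0
[ 0.53197876 -0.12510285  0.19317416]
4 rows of d [-1.0e-01 -2.0e-02 -3.5e+01] a [-0. -0. -0.]
```

```bash
python3 -m jog '[{"dx":0,"dy":0,"dz":-15,"ax":0,"ay":0,"az":0},{"dx":0,"dy":0,"dz":-25,"ax":0,"ay":0,"az":0},{"dx":0,"dy":0,"dz":-30,"ax":0,"ay":0,"az":0},{"dx":0,"dy":0,"dz":-30,"ax":0,"ay":0,"az":0},{"dx":0,"dy":0,"dz":-30,"ax":0,"ay":0,"az":0},{"dx":0,"dy":0,"dz":-20,"ax":0,"ay":0,"az":0},{"dx":0,"dy":0,"dz":0,"ax":0,"ay":0,"az":0},{"dx":0,"dy":0,"dz":0,"ax":0,"ay":0,"az":0}]'
python3 - <<'E'
from h import *
from workcell import bot,optics
s=bot.read_state();d=optics.read_camera("wrist");T=pose(s);print(s["tool_pos"],s["width"],s["grip_force"],s["wrist_force"])
cv2.imwrite("pics/w3.png",d["img"][...,::-1])
P=pegT()
for h in (.10,.065):
    tg=target(P[:3,:3]@FLIP,(P@[0,0,h+.0155,1])[:3]);print(h,tg[:3,3]);rows(T,tg)
E
```

```text
time: 4.08
tool_pos: [0.5315, -0.1252, 0.3431]
tcp_rot: [0.0, 3.138, -0.002]
wrist_force: [-0.4, 0.2, -0.9]
width: 0.697
grip_force: 48.8
[ 0.53147944 -0.12518018  0.34309671] 0.6973391809809799 48.78319501876831 [-0.40257866  0.22427963 -0.91868198]
0.1 [0.53929258 0.07400369 0.32557244]
6 rows of d [-2.48 33.07  3.69] a [-0.326 -4.625 -1.257]
0.065 [0.55557592 0.07620528 0.29466927]
6 rows of d [-4.12 33.23  9.35] a [-0.326 -4.625 -1.257]
```

```bash
python3 -m jog '[{"dx":-2.5,"dy":33.1,"dz":3.7,"ax":-0.33,"ay":-4.63,"az":-1.26},{"dx":-2.5,"dy":33.1,"dz":3.7,"ax":-0.33,"ay":-4.63,"az":-1.26},{"dx":-2.5,"dy":33.1,"dz":3.7,"ax":-0.33,"ay":-4.63,"az":-1.26},{"dx":-2.5,"dy":33.1,"dz":3.7,"ax":-0.33,"ay":-4.63,"az":-1.26},{"dx":-2.5,"dy":33.1,"dz":3.7,"ax":-0.33,"ay":-4.63,"az":-1.26},{"dx":-2.5,"dy":33.1,"dz":3.7,"ax":-0.33,"ay":-4.63,"az":-1.26},{"dx":0,"dy":0,"dz":0,"ax":0,"ay":0,"az":0},{"dx":0,"dy":0,"dz":0,"ax":0,"ay":0,"az":0}]'
python3 - <<'E'
from h import *
from workcell import bot,optics
np.set_printoptions(precision=4,suppress=True)
P=pegT();im=[]
T=pose(bot.read_state());tg=target(P[:3,:3]@FLIP,(P@[0,0,.065+.0165,1])[:3]);rows(T,tg,3)
for n in ("wrist","side","top"):
    d=optics.read_camera(n);a=d["img"][...,::-1].copy()
    im.append(a)
    print(n,proj(d,(P@[0,0,.05,1])[:3],T if n=="wrist" else None))
cv2.imwrite("pics/w4.png",np.vstack([np.hstack([im[0][80:320,60:460],np.zeros((240,400,3),np.uint8)]),np.hstack([cv2.resize(im[1][150:270,150:350],None,fx=2,fy=2),cv2.resize(im[2][80:200,150:350],None,fx=2,fy=2)])]))
E
```

```text
time: 4.8
tool_pos: [0.5368, 0.076, 0.3208]
tcp_rot: [-0.184, 2.657, 0.048]
wrist_force: [0.7, 0.3, -1.5]
width: 0.697
grip_force: 48.9
3 rows of d [-1.46 -0.78 10.25] a [ 0.069 -0.174  0.051]
wrist [253.2228 220.228 ]
side [224.6567 199.2322]
top [226.4508 151.1576]
```

View pics/w4.png

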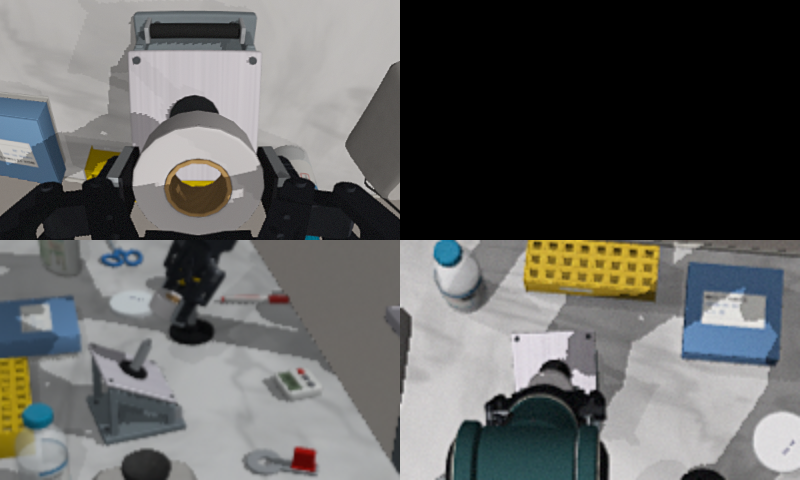

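The wrist view shows the roll held centred (bore at crop (198,187)) with the boss edge below it at (193,105), about 3 mm off in y, as calculated. The side view agrees. I'll correct, then slide on with force checks.

```bash
python3 -m jog '[{"dx":-1.4,"dy":-0.8,"dz":10.2,"ax":0.07,"ay":-0.17,"az":0.05},{"dx":-1.4,"dy":-0.8,"dz":10.2,"ax":0.07,"ay":-0.17,"az":0.05},{"dx":-1.4,"dy":-0.8,"dz":10.2,"ax":0.07,"ay":-0.17,"az":0.05},{"dx":0,"dy":0,"dz":0,"ax":0,"ay":0,"az":0},{"dx":0,"dy":0,"dz":0,"ax":0,"ay":0,"az":0},{"dx":0,"dy":0,"dz":0,"ax":0,"ay":0,"az":0}]'
cat > st.py <<'E'
from h import *
from workcell import bot
import sys
np.set_printoptions(precision=4,suppress=True)
h=float(sys.argv[1]);gx=float(sys.argv[2]) if len(sys.argv)>2 else 0.;gz=float(sys.argv[3]) if len(sys.argv)>3 else .0165
P=pegT();s=bot.read_state();T=pose(s)
Q=np.linalg.inv(P)@T@[0,0,.1547,1];print("grasp in peg",Q[:3]-[gx,0,gz],"tilt",np.degrees(np.arccos(-(P[:3,2]@T[:3,2]))).round(2),s["wrist_force"])
rows(T,target(P[:3,:3]@FLIP,(P@[gx,0,h+gz,1])[:3]),int(sys.argv[4]) if len(sys.argv)>4 else 1)
E
python3 st.py 0.065
```

```text
time: 5.45
tool_pos: [0.5572, 0.0742, 0.2984]
tcp_rot: [-0.173, 2.643, 0.043]
wrist_force: [-0.2, -0.4, -1.2]
width: 0.694
grip_force: 48.9
grasp in peg [ 0.0037 -0.0026  0.0667] tilt 0.3 [-0.1609 -0.3957 -1.1699]
1 rows of d [2.93 2.24 1.69] a [-0.114  0.275 -0.197]
```

Readings are noisy to about 3 mm, so I'll average several.

```bash
cat > st.py <<'E'
from h import *
from workcell import bot,optics
import sys
np.set_printoptions(precision=4,suppress=True)
def mean_pose(n=8):
    t=[];r=[]
    for i in range(n):
        s=bot.read_state();t.append(s["tool_pos"]);r.append(Ro.from_rotvec(s["tcp_rot"]));d=optics.read_camera("wrist")
    print("sd mm",np.std(t,0)*1000,"force",s["wrist_force"])
    T=np.eye(4);T[:3,:3]=Ro.concatenate(r).mean().as_matrix();T[:3,3]=np.mean(t,0);return T,d
if __name__=="__main__":
    a=[float(x) for x in sys.argv[1:]];h,gx,gz,n=a[0],a[1],a[2],int(a[3])
    P=pegT();T,d=mean_pose()
    Q=np.linalg.inv(P)@T@[0,0,.1547,1];print("grasp-nominal in peg",Q[:3]-[gx,0,gz],"tilt",np.degrees(np.arccos(-(P[:3,2]@T[:3,2]))).round(2))
    rows(T,target(P[:3,:3]@FLIP,(P@[gx,0,h+gz,1])[:3]),n)
E
python3 st.py 0.065 0 .0165 1
```

```text
sd mm [0.0529 0.1324 0.3609] force [-0.1749 -0.1335 -0.7236]
grasp-nominal in peg [ 0.0043 -0.0023  0.0674] tilt 0.38
1 rows of d [3.32 1.98 2.38] a [-0.107  0.36  -0.17 ]
```

```bash
python3 -m jog '[{"dx":3.3,"dy":2,"dz":7.4,"ax":-0.1,"ay":0.35,"az":-0.17},{"dx":0,"dy":0,"dz":10,"ax":0,"ay":0,"az":0},{"dx":0,"dy":0,"dz":7,"ax":0,"ay":0,"az":0},{"dx":0,"dy":0,"dz":0,"ax":0,"ay":0,"az":0},{"dx":0,"dy":0,"dz":0,"ax":0,"ay":0,"az":0},{"dx":0,"dy":0,"dz":0,"ax":0,"ay":0,"az":0}]'; python3 st.py 0 0 .0165 4
```

```text
time: 6.35
tool_pos: [0.5654, 0.0776, 0.2754]
tcp_rot: [-0.178, 2.649, 0.044]
wrist_force: [0.2, -0.4, -0.6]
width: 0.696
grip_force: 48.9
sd mm [0.0415 0.0127 0.2907] force [0.5158 0.1465 0.0655]
grasp-nominal in peg [0.0001 0.     0.0429] tilt 0.01
4 rows of d [ 0.02 -0.01 10.73] a [-0.001  0.002  0.   ]
```

```bash
python3 -m jog '[{"dx":0,"dy":0,"dz":9,"ax":0,"ay":0,"az":0},{"dx":0,"dy":0,"dz":9,"ax":0,"ay":0,"az":0},{"dx":0,"dy":0,"dz":9,"ax":0,"ay":0,"az":0},{"dx":0,"dy":0,"dz":8,"ax":0,"ay":0,"az":0},{"dx":0,"dy":0,"dz":5,"ax":0,"ay":0,"az":0},{"dx":0,"dy":0,"dz":0,"ax":0,"ay":0,"az":0},{"dx":0,"dy":0,"dz":0,"ax":0,"ay":0,"az":0}]'
python3 st.py 0 0 .0165 4
python3 - <<'E'
from workcell import optics
import cv2
cv2.imwrite("pics/w5.png",optics.read_camera("wrist")["img"][...,::-1])
E
```

```text
time: 7.33
tool_pos: [0.5839, 0.0801, 0.2396]
tcp_rot: [-0.178, 2.649, 0.044]
wrist_force: [-1.0, 0.6, -0.3]
width: 0.697
grip_force: 48.9
sd mm [0.0693 0.0081 0.5151] force [-0.089  -0.3692 -0.243 ]
grasp-nominal in peg [0.     0.0001 0.0029] tilt 0.01
4 rows of d [ 0.01 -0.02  0.72] a [-0.001  0.001  0.001]
```

View pics/w5.png

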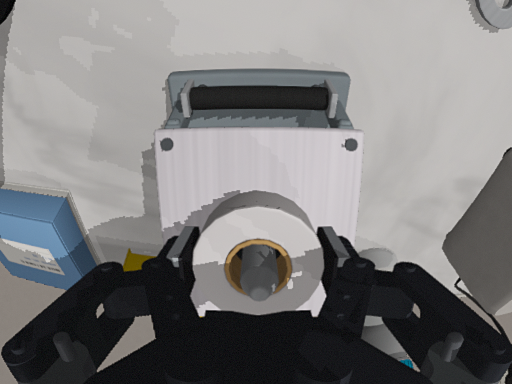

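The picture shows the peg sticking up through the bore at (258,272), with the roll nearly home. I'll seat it and release.

```bash
python3 -m jog '[{"dx":0,"dy":0,"dz":2,"ax":0,"ay":0,"az":0},{"dx":0,"dy":0,"dz":1.5,"ax":0,"ay":0,"az":0},{"dx":0,"dy":0,"dz":0,"ax":0,"ay":0,"az":0},{"dx":0,"dy":0,"dz":0,"ax":0,"ay":0,"az":0}]';python3 st.py 0 0 .0165 4
```

```text
time: 8.12
tool_pos: [0.5856, 0.0804, 0.2375]
tcp_rot: [-0.178, 2.648, 0.044]
wrist_force: [-0.8, -0.5, 0.0]
width: 0.695
grip_force: 49.0
sd mm [0.0422 0.0117 0.024 ] force [ 0.2257  1.0122 -0.766 ]
grasp-nominal in peg [-0.0002  0.0001 -0.0007] tilt 0.02
4 rows of d [-0.04 -0.02 -0.19] a [-0.001 -0.004  0.   ]
```

```bash
python3 -m jog '[{"dx":0,"dy":0,"dz":1.5,"ax":0,"ay":0,"az":0},{"dx":0,"dy":0,"dz":1,"ax":0,"ay":0,"az":0},{"dx":0,"dy":0,"dz":0,"ax":0,"ay":0,"az":0},{"dx":0,"dy":0,"dz":0,"ax":0,"ay":0,"az":0}]';python3 st.py 0 0 .0165 4
```

```text
time: 8.85
tool_pos: [0.5858, 0.0804, 0.2373]
tcp_rot: [-0.179, 2.649, 0.044]
wrist_force: [-19.7, -2.7, 20.8]
width: 0.697
grip_force: 51.4
sd mm [0.0145 0.0069 0.0163] force [-19.5703  -3.1049  20.5354]
grasp-nominal in peg [-0.0003  0.0001 -0.001 ] tilt 0.07
4 rows of d [-0.01 -0.02 -0.25] a [ 0.001 -0.019  0.004]
```

Contact is at about 28 N and the height matches the seat, so the roll is home. I'll release, back out along the peg and look.

```bash
python3 -m jog '[{"dx":0,"dy":0,"dz":-1.5,"ax":0,"ay":0,"az":0},{"dx":0,"dy":0,"dz":0,"ax":0,"ay":0,"az":0},{"dx":0,"dy":0,"dz":0,"ax":0,"ay":0,"az":0},{"dx":0,"dy":0,"dz":0,"ax":0,"ay":0,"az":0},{"dx":0,"dy":0,"dz":0,"ax":0,"ay":0,"az":0}]' 1 40 && python3 -m jog '[{"dx":0,"dy":0,"dz":-15,"ax":0,"ay":0,"az":0},{"dx":0,"dy":0,"dz":-30,"ax":0,"ay":0,"az":0},{"dx":0,"dy":0,"dz":-30,"ax":0,"ay":0,"az":0},{"dx":0,"dy":0,"dz":-30,"ax":0,"ay":0,"az":0},{"dx":0,"dy":0,"dz":0,"ax":0,"ay":0,"az":0}]'
cat > kt.py <<'E'
from h import *
from st import mean_pose
T,d=mean_pose(3)
import sys
e=np.array([.505,.2375]);u=np.array([-.945,.32]);u/=np.linalg.norm(u)
g=e+.055*u;yaw=np.arctan2(-u[1],-u[0])
rows(T,target(down(yaw),[*g,float(sys.argv[1])]))
E
python3 kt.py .13
python3 - <<'E'
from workcell import optics
import cv2
cv2.imwrite("pics/w6.png",optics.read_camera("wrist")["img"][...,::-1])
E
```

```text
time: 9.67
tool_pos: [0.5861, 0.0804, 0.2363]
tcp_rot: [-0.178, 2.648, 0.044]
wrist_force: [-0.1, 0.6, -0.1]
width: 1.001
grip_force: 0.0
time: 10.08
tool_pos: [0.5379, 0.0739, 0.3351]
tcp_rot: [-0.178, 2.639, 0.044]
wrist_force: [1.4, 0.0, 1.1]
width: 1.002
grip_force: 0.0
sd mm [0.1756 0.0154 1.6889] force [-0.1063  0.1117 -0.2605]
6 rows of d [17.97 29.3   3.73] a [1.086 4.645 4.311]
```

View pics/w6.png

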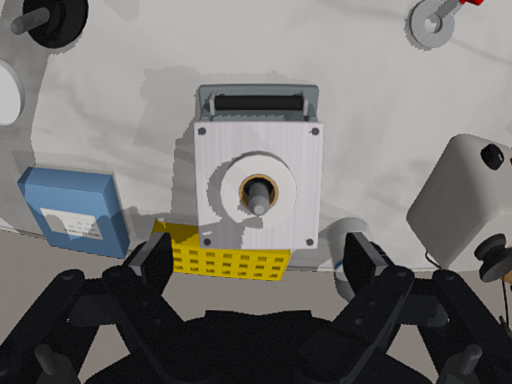

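The roll sits flat on the seat with the peg through it at (259,192), and the keeper is visible at the top right. I'll move to a hover over the keeper grip.

```bash
python3 -m jog '[{"dx":18,"dy":29.3,"dz":3.7,"ax":1.09,"ay":4.64,"az":4.31},{"dx":18,"dy":29.3,"dz":3.7,"ax":1.09,"ay":4.64,"az":4.31},{"dx":18,"dy":29.3,"dz":3.7,"ax":1.09,"ay":4.64,"az":4.31},{"dx":18,"dy":29.3,"dz":3.7,"ax":1.09,"ay":4.64,"az":4.31},{"dx":18,"dy":29.3,"dz":3.7,"ax":1.09,"ay":4.64,"az":4.31},{"dx":18,"dy":29.3,"dz":3.7,"ax":1.09,"ay":4.64,"az":4.31},{"dx":0,"dy":0,"dz":0,"ax":0,"ay":0,"az":0},{"dx":0,"dy":0,"dz":0,"ax":0,"ay":0,"az":0}]'
python3 - <<'E'
from h import *
from st import mean_pose
import pickle
T,d=mean_pose(4);pickle.dump((T,d),open("w7.pkl","wb"))
im=d["img"];cv2.imwrite("pics/w7.png",im[...,::-1])
hsv=cv2.cvtColor(im,cv2.COLOR_RGB2HSV)
m=(((hsv[...,0]<8)|(hsv[...,0]>172))&(hsv[...,1]>140)&(hsv[...,2]>50)).astype(np.uint8)
N,L,st,c=cv2.connectedComponentsWithStats(m)
for i in range(1,N):
    if st[i,4]>200: print(c[i],st[i],plane(d,c[i],.03,T),cv2.minAreaRect(np.argwhere(L==i)[:,::-1].astype(np.float32)))
print(T,proj(d,np.array([.505,.2375,.006]),T))
E
```

```text
time: 10.95
tool_pos: [0.4523, 0.2528, 0.2796]
tcp_rot: [-0.491, -3.102, 0.005]
wrist_force: [0.6, -0.1, -0.0]
width: 0.998
grip_force: 0.0
sd mm [0.2105 0.7688 0.5519] force [-0.0712  0.6724 -0.0147]
[270.3758 190.2673] [258 168  26  48 894] [0.4505 0.2622 0.03  ] ((269.7999267578125, 191.3999786376953), (20.647518157958984, 46.10336685180664), 8.130102157592773)
[[-0.9507  0.3102  0.0005  0.4526]
 [ 0.3102  0.9507 -0.0026  0.2516]
 [-0.0013 -0.0023 -1.      0.2803]
 [ 0.      0.      0.      1.    ]] [261.2906 246.7942]
```

View pics/w7.png

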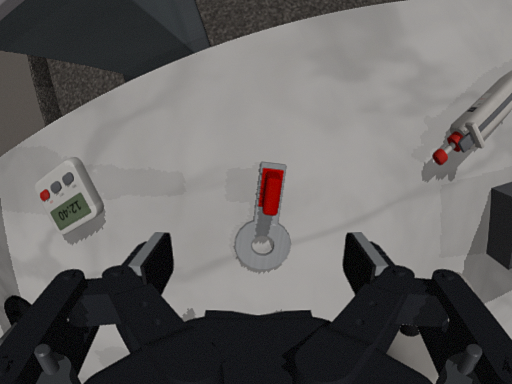

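The keeper lies in view with its eye at about (263,245), its arm end at (272,164) and the red grip at (270,190). I'll refine the eye and grip now.

Run:
```python
from h import *
import pickle
np.set_printoptions(precision=4,suppress=True)
T,d=pickle.load(open("w7.pkl","rb"));im=d["img"]
e=plane(d,(262.7,245),.006,T);a=plane(d,(272.3,164),.006,T)
v=im[...,0].astype(int);m=((v>190)&(im[...,1]<60)).astype(np.uint8)
m[:150]=0;m[230:]=0;m[:,:240]=0;m[:,300:]=0
p=np.argwhere(m)[:,::-1].astype(np.float32);R=cv2.minAreaRect(p);print(len(p),R)
box=np.array([plane(d,b,.036,T) for b in cv2.boxPoints(R)]);g=box.mean(0);print("grip top",g,np.linalg.norm(np.diff(box,axis=0),axis=1))
# disc outline by threshold in a window
hsv=cv2.cvtColor(im,cv2.COLOR_RGB2HSV)
print("eye",e,"arm end",a,np.linalg.norm(a-e),"grip-eye",np.linalg.norm((g-e)[:2]))
for q in (a,g): u=e-q;print("yaw",np.degrees(np.arctan2(u[1],u[0])))
yaw=np.arctan2((e-a)[1],(e-a)[0])
u=np.array([np.cos(yaw),np.sin(yaw)]);gr=(g[:2]+e[:2]-.055*u)/2;print("grip xy",gr)
for z in (.13,.024): rows(T,target(down(yaw),[*gr,z]),3)
```

```text
0 ((0.0, 0.0), (0.0, 0.0), 0.0)
grip top [0.1807 0.0709 0.036 ] [0. 0. 0.]
eye [0.5037 0.2393 0.006 ] arm end [0.4359 0.2695 0.006 ] 0.07422005678936204 grip-eye 0.36420427888912493
yaw -24.025116265099022
yaw 27.530881064278837
grip xy [0.3171 0.1663]
3 rows of d [ 32.68 -42.24  -1.43] a [-0.043  0.027  1.984]
3 rows of d [ 32.71 -42.18  33.9 ] a [-0.043  0.027  1.984]
```

Run:
```python
from h import *
import pickle
np.set_printoptions(precision=4,suppress=True)
T,d=pickle.load(open("w7.pkl","rb"));im=d["img"]
e=plane(d,(262.7,245),.006,T);a=plane(d,(272.3,164),.006,T)
hsv=cv2.cvtColor(im,cv2.COLOR_RGB2HSV)
red=((hsv[...,0]<8)|(hsv[...,0]>172))&(hsv[...,1]>140);red[:150]=0;red[230:]=0;red[:,:240]=0;red[:,300:]=0
v=im[...,0][red];th,_=cv2.threshold(v.reshape(-1,1),0,255,cv2.THRESH_OTSU);print(th,np.percentile(v,[5,25,50,75,95]))
m=red&(im[...,0]>th)
p=np.argwhere(m)[:,::-1].astype(np.float32);R=cv2.minAreaRect(p);print(len(p),R)
box=np.array([plane(d,b,.036,T) for b in cv2.boxPoints(R)]);g=box.mean(0);print("grip top",g,np.linalg.norm(np.diff(box,axis=0),axis=1))
print("eye",e,"arm end",a,np.linalg.norm(a-e),"grip-eye",np.linalg.norm((g-e)[:2]))
for q in (a,g): u=e-q;print("yaw",np.degrees(np.arctan2(u[1],u[0])))
yaw=np.arctan2((e-a)[1],(e-a)[0])
u=np.array([np.cos(yaw),np.sin(yaw)]);print("from eye",e[:2]-.055*u,"from arm",a[:2]+.021*u)
for z in (.13,.024): rows(T,target(down(yaw),[*(g[:2]),z]),4)
```

```text
117.0 [ 67.9 112.  137.  145.  148. ]
620 ((269.86993408203125, 190.90997314453125), (20.647518157958984, 45.11341094970703), 8.130102157592773)
grip top [0.4496 0.2618 0.036 ] [0.0348 0.0152 0.0349]
eye [0.5037 0.2393 0.006 ] arm end [0.4359 0.2695 0.006 ] 0.07422005678936204 grip-eye 0.058625166918576534
yaw -24.025116265099022
yaw -22.650773988194818
from eye [0.4534 0.2617] from arm [0.4551 0.2609]
4 rows of d [ 1.59  2.13 -1.1 ] a [-0.032  0.02   1.488]
4 rows of d [ 1.61  2.17 25.4 ] a [-0.032  0.02   1.488]
```

Run:
```python
from h import *
import pickle
T,d=pickle.load(open("w7.pkl","rb"))
rows(T,target(down(np.radians(-23.5)),[.453,.2614,.027]),5)
```

```text
5 rows of d [ 0.61  1.89 19.72] a [-0.026  0.016  1.086]
```

```bash
python3 -m jog '[{"dx":0.6,"dy":1.9,"dz":20,"ax":0,"ay":0,"az":1.1},{"dx":0.6,"dy":1.9,"dz":20,"ax":0,"ay":0,"az":1.1},{"dx":0.6,"dy":1.9,"dz":20,"ax":0,"ay":0,"az":1.1},{"dx":0.6,"dy":1.9,"dz":20,"ax":0,"ay":0,"az":1.1},{"dx":0.6,"dy":1.9,"dz":18.5,"ax":0,"ay":0,"az":1.1},{"dx":0,"dy":0,"dz":0,"ax":0,"ay":0,"az":0},{"dx":0,"dy":0,"dz":0,"ax":0,"ay":0,"az":0},{"dx":0,"dy":0,"dz":0,"ax":0,"ay":0,"az":0}]'
python3 - <<'E'
from h import *
from st import mean_pose
T,d=mean_pose(3)
print(T[:3,3]);rows(T,target(down(np.radians(-23.5)),[.453,.2614,.027]),1)
E
```

```text
time: 11.82
tool_pos: [0.4543, 0.2609, 0.1846]
tcp_rot: [0.644, 3.071, 0.001]
wrist_force: [0.3, 0.3, 0.3]
width: 0.999
grip_force: 0.0
sd mm [0.1267 0.1938 0.2808] force [-0.2325 -0.0642  0.3814]
[0.4544 0.2611 0.185 ]
1 rows of d [ 1.42 -0.34  3.31] a [ 0.119  0.252 -0.199]
```

```bash
python3 -m jog '[{"dx":1.4,"dy":-0.3,"dz":2.8,"ax":0.1,"ay":0.25,"az":-0.2},{"dx":0,"dy":0,"dz":0,"ax":0,"ay":0,"az":0},{"dx":0,"dy":0,"dz":0,"ax":0,"ay":0,"az":0}]' && python3 -m jog '[{"dx":0,"dy":0,"dz":0,"ax":0,"ay":0,"az":0},{"dx":0,"dy":0,"dz":0,"ax":0,"ay":0,"az":0},{"dx":0,"dy":0,"dz":0,"ax":0,"ay":0,"az":0},{"dx":0,"dy":0,"dz":0,"ax":0,"ay":0,"az":0},{"dx":0,"dy":0,"dz":0,"ax":0,"ay":0,"az":0},{"dx":0,"dy":0,"dz":0,"ax":0,"ay":0,"az":0},{"dx":0,"dy":0,"dz":0,"ax":0,"ay":0,"az":0},{"dx":0,"dy":0,"dz":0,"ax":0,"ay":0,"az":0},{"dx":0,"dy":0,"dz":0,"ax":0,"ay":0,"az":0},{"dx":0,"dy":0,"dz":0,"ax":0,"ay":0,"az":0}]' 0 80
python3 - <<'E'
from h import *
from st import mean_pose
T,d=mean_pose(3);print(T[:3,3])
E
```

```text
time: 12.22
tool_pos: [0.4521, 0.2617, 0.1811]
tcp_rot: [-0.639, -3.074, 0.001]
wrist_force: [-1.2, -0.8, -0.3]
width: 0.995
grip_force: 0.0
time: 13.05
tool_pos: [0.4523, 0.2617, 0.181]
tcp_rot: [-0.639, -3.074, 0.001]
wrist_force: [0.1, -0.1, 1.1]
width: 0.124
grip_force: 78.3
sd mm [0.0087 0.0063 0.0038] force [ 0.2669 -0.9298  1.849 ]
[0.4523 0.2617 0.181 ]
```

```bash
python3 -m jog '[{"dx":0,"dy":0,"dz":-15,"ax":0,"ay":0,"az":0},{"dx":0,"dy":0,"dz":-30,"ax":0,"ay":0,"az":0},{"dx":0,"dy":0,"dz":-35,"ax":0,"ay":0,"az":0},{"dx":0,"dy":0,"dz":-35,"ax":0,"ay":0,"az":0},{"dx":0,"dy":0,"dz":-30,"ax":0,"ay":0,"az":0},{"dx":0,"dy":0,"dz":-15,"ax":0,"ay":0,"az":0},{"dx":0,"dy":0,"dz":0,"ax":0,"ay":0,"az":0},{"dx":0,"dy":0,"dz":0,"ax":0,"ay":0,"az":0},{"dx":0,"dy":0,"dz":0,"ax":0,"ay":0,"az":0}]'
python3 - <<'E'
from h import *
from st import mean_pose
import pickle
T,d=mean_pose(4);pickle.dump((T,d),open("w8.pkl","wb"));print(T[:3,3])
cv2.imwrite("pics/w8.png",d["img"][...,::-1])
# expected eye pixel: tool (-.055,0,.155+.0263-.006)
I=np.eye(4);print(proj(d,np.array([-.055,0,.175]),I),[proj(d,np.array([x,y,.175]),I).round(1) for x,y in((-.081,0),(-.055,.026),(-.055,-.026),(-.045,0),(-.065,0),(0.021,0))])
E
```

```text
time: 13.95
tool_pos: [0.4517, 0.2613, 0.3388]
tcp_rot: [-0.638, -3.072, 0.005]
wrist_force: [-0.3, 0.2, -1.6]
width: 0.124
grip_force: 77.9
sd mm [0.0685 0.0338 0.2504] force [-0.22   -1.0965 -1.2764]
[0.4516 0.2613 0.3384]
[257.2533 317.9845] [array([257.3, 347.1]), array([299.6, 317.1]), array([215. , 317.2]), array([257.2, 305.3]), array([257.3, 329.8]), array([257. , 199.4])]
```

View pics/w8.png

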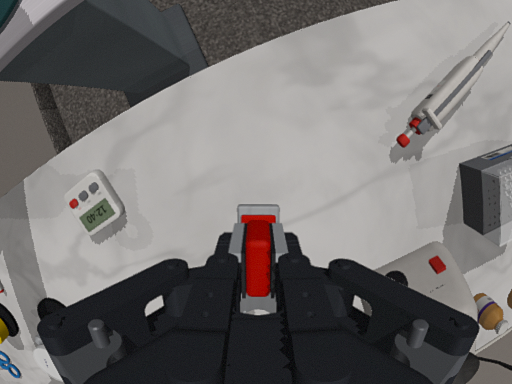

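The keeper is held squarely, with the arm end edge at about row 205, the red block at (258,255) and the eye mostly hidden behind the fingers at about row 312. I've used all 10 views, so from here I go by numbers: pixel profiles first.

Run:
```python
from h import *
import pickle
np.set_printoptions(precision=4,suppress=True,linewidth=160)
T,d=pickle.load(open("w8.pkl","rb"));im=d["img"];I=np.eye(4)
g=cv2.cvtColor(im,cv2.COLOR_RGB2GRAY).astype(int)
print("arm end col 258 rows 198-222",g[198:223,258]);print("row 208 cols 232-286",g[208,232:287])
print("patch col258 rows 285-325");print(im[285:326:1,258].tolist())
print("row 311 cols 236-280",g[311,236:281]);print("row 306",g[306,236:281])
for r in (203,205,207): print(r,plane(d,(258,r),.175,I),plane(d,(258,r),.181,I))
print(plane(d,(258,300),.175,I),plane(d,(258,312),.175,I))
```

```text
arm end col 258 rows 198-222 [175 173 174 174 177 176 112 110 137 160 153 151 149 150 150 152 124  64  66  66  61  54  38  40  38]
row 208 cols 232-286 [173 174 173 174 158 120 122 148 154 154 154 154 154 154 153 150 148 147 147 149 151 153 153 153 152 153 153 154 154 154 154 154 153 154 154 153 153 151 151
 152 153 153 153 152 152 146 137 132 172 180 179 179 179 180 180]
patch col258 rows 285-325
[[156, 5, 0], [157, 7, 2], [156, 15, 3], [156, 5, 0], [156, 5, 0], [156, 12, 2], [154, 3, 0], [155, 0, 0], [155, 2, 0], [155, 10, 0], [140, 0, 0], [118, 32, 31], [108, 112, 113], [108, 113, 115], [108, 109, 112], [108, 109, 110], [110, 110, 111], [108, 110, 110], [108, 109, 109], [107, 109, 111], [109, 111, 111], [109, 109, 110], [104, 106, 106], [107, 107, 108], [157, 154, 154], [182, 179, 178], [178, 176, 175], [178, 176, 173], [182, 180, 177], [188, 184, 182], [67, 68, 67], [17, 20, 22], [25, 24, 30], [24, 26, 28], [26, 26, 30], [29, 29, 33], [28, 28, 31], [28, 31, 35], [29, 30, 32], [30, 29, 34], [26, 25, 33]]
row 311 cols 236-280 [ 24  29  24  29  89 110 111 129 152 154 113 109 115 126 132 133 132 130 154 177 178 179 176 176 178 178 179 180 179 175 152 131 116 108 108 107 110 110 112
 114  55  16  18  20  28]
row 306 [ 24  26  25  31  99 110 111 109 109 112 111 109 109 107 107 108 110 110 109 110 109 108 109 107 106 106 106 107 107 106 112 108 110 108 108 105 107 108 109
 112  63  18  10  17  15]
203 [0.0191 0.0005 0.175 ] [0.0172 0.0005 0.181 ]
205 [0.018  0.0005 0.175 ] [0.0161 0.0005 0.181 ]
207 [0.0169 0.0005 0.175 ] [0.015  0.0005 0.181 ]
[-0.041   0.0005  0.175 ] [-0.0502  0.0005  0.175 ]
```

Run:
```python
from h import *
import pickle
np.set_printoptions(precision=4,suppress=True,linewidth=160)
T,d=pickle.load(open("w8.pkl","rb"));I=np.eye(4)
g8=cv2.cvtColor(d["img"],cv2.COLOR_RGB2GRAY).astype(int)
for r in range(308,316):
    c=np.where(g8[r,240:278]>143)[0]+240; print(r,c.tolist())
g=cv2.cvtColor(cv2.imread("pics/w5.png"),cv2.COLOR_BGR2GRAY).astype(int)
print("pred tip",proj(d,np.array([0,0,.1241]),I),"tip edges",[proj(d,np.array([x,y,.1241]),I).round(1).tolist() for x,y in((-.0035,0),(.0035,0),(0,.0035),(0,-.0035))])
print("pred shaft at 40mm",[proj(d,np.array([0,y,.1341]),I).round(1).tolist() for y in(.008,-.008)])
for r in range(262,304,3): print(r,g[r,236:282:2])
```

```text
308 []
309 [257, 258]
310 [254, 255, 256, 257, 258, 259, 260, 261, 262, 263, 264]
311 [244, 245, 254, 255, 256, 257, 258, 259, 260, 261, 262, 263, 264, 265, 266]
312 [255, 256, 257, 258, 259, 260, 261, 262, 263, 264, 265, 266, 267, 268]
313 [254, 255, 256, 257, 258, 259, 260, 261, 262, 263, 264, 265, 266, 267]
314 [255, 256, 257, 258, 259, 260]
315 []
pred tip [256.7422 291.972 ] tip edges [[256.8, 299.4], [256.7, 284.3], [266.1, 291.9], [247.4, 291.9]]
pred shaft at 40mm [[276.6, 278.0], [237.1, 278.0]]
262 [53 53 54 61 60 63 64 66 71 76 81 84 87 70 61 62 63 61 61 62 60 60 56]
265 [54 55 56 62 61 61 63 64 73 78 88 97 68 63 66 65 63 63 63 61 63 56 56]
268 [56 55 55 61 59 61 64 69 69 73 73 72 72 74 73 72 69 65 61 62 66 55 56]
271 [56 57 57 59 60 69 71 71 73 74 72 71 72 76 75 74 72 72 68 65 64 56 54]
274 [54 57 58 66 70 72 73 72 69 73 75 72 76 74 75 71 73 72 73 72 67 60 54]
277 [55 51 61 74 73 71 70 72 72 73 74 74 74 74 73 73 69 71 75 75 75 61 54]
280 [57 54 70 77 72 72 72 71 73 70 72 72 73 75 73 74 74 72 76 77 77 69 55]
283 [57 57 66 78 77 76 73 72 73 73 74 74 74 73 71 73 73 75 75 97 73 63 56]
286 [ 87  58  56  83  80  77  74  73  73  74  76  82  79  77  76  74  76  76 138 135  74  72  90]
289 [ 94  90  86  76  84  78  76  74  82  91  98 101 100  95  91  81  78  76 105 123  88  93  94]
292 [131 116  99  95  89  84  80  86  97 105 104 102 102 101  98  96  86  81  97  89  99 119 132]
295 [136 134 133 131 122 111  88  89 103 106 103 104 102 101 102 101  91 107 127 131 133 135 135]
298 [137 136 136 136 136 133 134 130 100 105 106 105 101 103 102 104 134 135 136 135 137 135 137]
301 [136 135 137 137 137 137 136 135 138 132 128 123 123 130 136 136 136 136 136 137 136 136 136]
```

```bash
cat > kp.py <<'E'
from h import *
from st import mean_pose
import sys
np.set_printoptions(precision=4,suppress=True)
h=float(sys.argv[1]);n=int(sys.argv[2]) if len(sys.argv)>2 else None
P=pegT();R=P[:3,:3]@FLIP;E=np.array([-.058,.0006,.181])
T,d=mean_pose(4)
e=np.linalg.inv(P)@T@[*E,1];print("eye in peg mm",(e[:3]-[.0011,.0011,0])*1000,"tilt",np.degrees(np.arccos(-(P[:3,2]@T[:3,2]))).round(2))
tg=np.eye(4);tg[:3,:3]=R;tg[:3,3]=(P@[.0011,.0011,h,1])[:3]-R@E
rows(T,tg,n)
E
python3 kp.py .09
```

```text
sd mm [0.1615 0.0871 0.4212] force [-0.9127  0.7312 -0.8727]
eye in peg mm [-90.5721 166.6496 128.0065] tilt 28.27
6 rows of d [-10.76 -31.26   8.37] a [-1.294 -4.591 -5.086]
```

```bash
python3 -m jog '[{"dx":-10.8,"dy":-31.3,"dz":8.4,"ax":-1.29,"ay":-4.59,"az":-5.09},{"dx":-10.8,"dy":-31.3,"dz":8.4,"ax":-1.29,"ay":-4.59,"az":-5.09},{"dx":-10.8,"dy":-31.3,"dz":8.4,"ax":-1.29,"ay":-4.59,"az":-5.09},{"dx":-10.8,"dy":-31.3,"dz":8.4,"ax":-1.29,"ay":-4.59,"az":-5.09},{"dx":-10.8,"dy":-31.3,"dz":8.4,"ax":-1.29,"ay":-4.59,"az":-5.09},{"dx":-10.8,"dy":-31.3,"dz":8.4,"ax":-1.29,"ay":-4.59,"az":-5.09},{"dx":0,"dy":0,"dz":0,"ax":0,"ay":0,"az":0},{"dx":0,"dy":0,"dz":0,"ax":0,"ay":0,"az":0},{"dx":0,"dy":0,"dz":0,"ax":0,"ay":0,"az":0},{"dx":0,"dy":0,"dz":0,"ax":0,"ay":0,"az":0}]'; python3 kp.py .06 3
```

```text
time: 15.18
tool_pos: [0.4849, 0.08, 0.3023]
tcp_rot: [-0.137, 2.679, 0.05]
wrist_force: [0.5, -0.2, -1.4]
width: 0.127
grip_force: 78.4
sd mm [0.0199 0.1281 0.0303] force [-0.3424  0.033  -0.9228]
eye in peg mm [-5.9302 10.8604 92.032 ] tilt 1.61
3 rows of d [-0.57 -4.29 11.19] a [-0.038 -0.536 -0.591]
```

```bash
python3 -m jog '[{"dx":-0.6,"dy":-4.3,"dz":11.2,"ax":-0.04,"ay":-0.54,"az":-0.6},{"dx":-0.6,"dy":-4.3,"dz":11.2,"ax":-0.04,"ay":-0.54,"az":-0.6},{"dx":-0.6,"dy":-4.3,"dz":11.2,"ax":-0.04,"ay":-0.54,"az":-0.6},{"dx":0,"dy":0,"dz":0,"ax":0,"ay":0,"az":0},{"dx":0,"dy":0,"dz":0,"ax":0,"ay":0,"az":0},{"dx":0,"dy":0,"dz":0,"ax":0,"ay":0,"az":0}]'; python3 kp.py .06 1
```

```text
time: 15.88
tool_pos: [0.5031, 0.0691, 0.2732]
tcp_rot: [-0.178, 2.647, 0.044]
wrist_force: [-0.5, -0.7, -0.5]
width: 0.127
grip_force: 78.4
sd mm [0.0631 0.0429 0.2007] force [-0.0319  1.0754 -0.3015]
eye in peg mm [ 0.4594 -0.6172 60.4303] tilt 0.07
1 rows of d [0.26 0.55 0.37] a [-0.02   0.063 -0.003]
```

```bash
python3 -m jog '[{"dx":0.3,"dy":0.5,"dz":5,"ax":0,"ay":0.06,"az":0},{"dx":0,"dy":0,"dz":4,"ax":0,"ay":0,"az":0},{"dx":0,"dy":0,"dz":4,"ax":0,"ay":0,"az":0},{"dx":0,"dy":0,"dz":4,"ax":0,"ay":0,"az":0},{"dx":0,"dy":0,"dz":3,"ax":0,"ay":0,"az":0},{"dx":0,"dy":0,"dz":0,"ax":0,"ay":0,"az":0},{"dx":0,"dy":0,"dz":0,"ax":0,"ay":0,"az":0}]'; python3 kp.py .04 1
```

```text
time: 16.67
tool_pos: [0.512, 0.0704, 0.2546]
tcp_rot: [-0.178, 2.649, 0.044]
wrist_force: [0.6, 0.9, -1.2]
width: 0.127
grip_force: 78.4
sd mm [0.0458 0.0042 0.2341] force [-0.109  -0.4806 -1.6113]
eye in peg mm [-0.693  -0.572  39.6496] tilt 0.06
1 rows of d [-0.52  0.45 -0.3 ] a [-0.033 -0.054 -0.02 ]
```

There is no contact force with the eye 10 mm below the tip, so the peg is in the eye. Continuing down.

```bash
python3 -m jog '[{"dx":-0.4,"dy":0.4,"dz":3,"ax":0,"ay":0,"az":0},{"dx":0,"dy":0,"dz":3,"ax":0,"ay":0,"az":0},{"dx":0,"dy":0,"dz":3,"ax":0,"ay":0,"az":0},{"dx":0,"dy":0,"dz":2,"ax":0,"ay":0,"az":0},{"dx":0,"dy":0,"dz":1,"ax":0,"ay":0,"az":0},{"dx":0,"dy":0,"dz":0,"ax":0,"ay":0,"az":0},{"dx":0,"dy":0,"dz":0,"ax":0,"ay":0,"az":0}]'; python3 kp.py .026 1
```

```text
time: 17.45
tool_pos: [0.5179, 0.0716, 0.2445]
tcp_rot: [-0.178, 2.649, 0.044]
wrist_force: [0.5, -0.3, -0.1]
width: 0.123
grip_force: 78.4
sd mm [0.0156 0.0072 0.1114] force [-0.4752 -0.1927 -0.7303]
eye in peg mm [-0.2093 -0.1638 27.7914] tilt 0.05
1 rows of d [-0.08  0.04  1.83] a [-0.033 -0.04  -0.018]
```

```bash
python3 -m jog '[{"dx":0,"dy":0,"dz":1,"ax":0,"ay":0,"az":0},{"dx":0,"dy":0,"dz":1,"ax":0,"ay":0,"az":0},{"dx":0,"dy":0,"dz":0,"ax":0,"ay":0,"az":0},{"dx":0,"dy":0,"dz":0,"ax":0,"ay":0,"az":0}]'; python3 kp.py .026 1
```

```text
time: 17.98
tool_pos: [0.5188, 0.0717, 0.2428]
tcp_rot: [-0.178, 2.648, 0.044]
wrist_force: [0.2, -0.2, -0.2]
width: 0.126
grip_force: 78.4
sd mm [0.0082 0.01   0.0284] force [-0.4493  1.1979 -1.3193]
eye in peg mm [-0.2392 -0.1577 25.7929] tilt 0.05
1 rows of d [-0.11  0.04 -0.17] a [-0.033 -0.041 -0.018]
```

```bash
python3 -m jog '[{"dx":0,"dy":0,"dz":1,"ax":0,"ay":0,"az":0},{"dx":0,"dy":0,"dz":0.5,"ax":0,"ay":0,"az":0},{"dx":0,"dy":0,"dz":0,"ax":0,"ay":0,"az":0},{"dx":0,"dy":0,"dz":0,"ax":0,"ay":0,"az":0}]'; python3 kp.py .025 1
```

```text
time: 18.52
tool_pos: [0.5193, 0.0718, 0.2421]
tcp_rot: [-0.178, 2.648, 0.044]
wrist_force: [-7.9, -1.5, 6.6]
width: 0.129
grip_force: 80.1
sd mm [0.0092 0.0015 0.0093] force [-6.683  -0.8418  6.041 ]
eye in peg mm [-0.128  -0.1621 24.9031] tilt 0.05
1 rows of d [-0.01  0.05 -0.06] a [-0.032 -0.038 -0.015]
```

Contact with the roll at the right height. I'll release and withdraw straight back.

```bash
python3 -m jog '[{"dx":0,"dy":0,"dz":-0.5,"ax":0,"ay":0,"az":0},{"dx":0,"dy":0,"dz":0,"ax":0,"ay":0,"az":0},{"dx":0,"dy":0,"dz":0,"ax":0,"ay":0,"az":0},{"dx":0,"dy":0,"dz":0,"ax":0,"ay":0,"az":0},{"dx":0,"dy":0,"dz":0,"ax":0,"ay":0,"az":0},{"dx":0,"dy":0,"dz":0,"ax":0,"ay":0,"az":0},{"dx":0,"dy":0,"dz":0,"ax":0,"ay":0,"az":0},{"dx":0,"dy":0,"dz":0,"ax":0,"ay":0,"az":0}]' 1 40 && python3 -m jog '[{"dx":0,"dy":0,"dz":-10,"ax":0,"ay":0,"az":0},{"dx":0,"dy":0,"dz":-20,"ax":0,"ay":0,"az":0},{"dx":0,"dy":0,"dz":-30,"ax":0,"ay":0,"az":0},{"dx":0,"dy":0,"dz":-30,"ax":0,"ay":0,"az":0},{"dx":0,"dy":0,"dz":-30,"ax":0,"ay":0,"az":0},{"dx":0,"dy":0,"dz":0,"ax":0,"ay":0,"az":0},{"dx":0,"dy":0,"dz":0,"ax":0,"ay":0,"az":0},{"dx":0,"dy":0,"dz":0,"ax":0,"ay":0,"az":0}]'
python3 - <<'E'
from h import *
from st import mean_pose
from workcell import optics
np.set_printoptions(precision=4,suppress=True)
T,d=mean_pose(4);P=pegT()
im=d["img"];cv2.imwrite("pics/w9.png",im[...,::-1])
def red(im):
    hsv=cv2.cvtColor(im,cv2.COLOR_RGB2HSV)
    m=(((hsv[...,0]<8)|(hsv[...,0]>172))&(hsv[...,1]>140)&(hsv[...,2]>50)).astype(np.uint8)
    N,L,st,c=cv2.connectedComponentsWithStats(m);return [(c[i].round(1),st[i,4],[round(v,1) for v in cv2.minAreaRect(np.argwhere(L==i)[:,::-1].astype(np.float32))[1]]) for i in range(1,N) if st[i,4]>60]
G=(P@[-.055,0,.026+.03,1])[:3];C=(P@[-.055,0,.026+.021,1])[:3]
print("wrist",red(im),"expect grip",proj(d,C,T),"top",proj(d,(P@[-.055,0,.062,1])[:3],T))
s=optics.read_camera("side");print("side",red(s["img"]),"expect",proj(s,C))
E
```

```text
time: 19.38
tool_pos: [0.5193, 0.0718, 0.242]
tcp_rot: [-0.178, 2.648, 0.044]
wrist_force: [0.0, -0.5, -0.1]
width: 1.0
grip_force: 0.0
time: 20.05
tool_pos: [0.4632, 0.0642, 0.3483]
tcp_rot: [-0.178, 2.648, 0.044]
wrist_force: [1.3, 1.2, -0.5]
width: 0.995
grip_force: 0.0
sd mm [0.0482 0.0088 0.7308] force [-0.3293 -0.5009  0.3153]
wrist [(array([258. , 190.9]), np.int32(769), [42.0, 18.0]), (array([485.3, 199.3]), np.int32(88), [14.7, 6.5])] expect grip [257.3058 191.7947] top [257.2724 196.6218]
side [(array([239.9, 205.1]), np.int32(99), [9.8, 11.6])] expect [239.892  204.7715]
```

The red grip is within 1 px of the expected hung pose in both the wrist and side views, and the gripper is clear. Handing in.

```bash
python3 -c "
from workcell import bot
print(bot.finish_job())"
```

```text
the job is handed in; nothing more can be done
None
```

The white roll is seated on the slanted peg and the keeper hangs flat on it, grip down the slope. I let go and handed the job in at about 20 s; after release, the keeper's grip was within 1 px of its expected position in two views, but no verdict came back.

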